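Make up a staining kit and a rinse kit

ROBOT

A 6-joint arm with a two-finger parallel gripper is mounted at the origin on a cart in front of the work surface, level with it; the furniture and walls round the work are solid. World frame = base frame: x ahead of the robot, y to its left, z up, the work surface at z = 0. Lengths are in m, angles in degrees, forces in N, time in s.
With the tool pointing down it reaches from about 0.375 to 0.9 m from the base axis. Payload 3.1 kg.
Tool frame: the origin (TCP) lies where the fingers leave the gripper's body, on its centre line; the fingertips stand 70 mm ahead of it and the grasp point (between the pads) lies 51 mm ahead of it; z points along the fingers, y is the line along which they close (so a half turn about z gives the same grasp; the last joint's range is limited). The gripper opens to 87 mm and grips with 3 to 60 N. Pads are 19 mm wide; open, the fingers measure 117 mm over their backs; the gripper's body (75 mm by 190 mm) begins 51 mm behind the grasp point.
Start: joints at [-86.889, 30.224, 82.088, -0, 67.689, -10.227], TCP at [0.144, -0.608, 0.292] pointing down, gripper open.
Joint ranges: [-176.69, 176.69], [-43.24, 126.21], [12.49, 139.97], [-82, 262], [0, 151.66], [-163.58, 163.58]. Speed limits (degrees/s): [159.86, 159.86, 180, 180, 180, 180].

INTERFACE

Orientations are given as a 3x3 rotation matrix whose columns are the frame's x, y, z axes.
In Python, from workcell import r gives the robot as it stands.
- The arm moves only by the tool move_arm, never from a script. Its argument "increments" is a list of rows, each a list of 3 entries, a list of its own where there are three numbers: the opening, from 0 (shut) to 1 (fully open), then the shift along the world's x, y, z in mm, then the turn about the world's z in degrees. In form: [[grip, [tx, ty, tz], turn], ...]. A call has 1 to 10 rows; each row shifts and turns the commanded pose from where the row before left it; what a row does not reach is not made up. A row lasts 1/12 s, in which the tool goes at most 41.7 mm and 7.16 degrees, less where a joint would pass 70% of its speed; a pose out of reach is approached as far as the arm can. A call is refused whole if a number of a shift passes 41.7 or a number of a turn 7.16, either way. A call with a gripper value outside its range is refused whole. The fingers move at their own pace and stop on an object; "grip_force" is the grip in N (left out, the last holds). Time passes only in rows, so rows that do not move let the fingers close. It gives the time, the measured TCP pose, the force, the opening and the grip force at its end, in the units of the state.
- r.observe(): the state, without advancing time (a new reading comes with each control period).
- r.capture(name): name is "scene" or "top" or "wrist"; returns (picture, depth): 400x640x3 uint8, red, green, blue; 400x640 float32, m along the optical axis (not along the pixel's ray), 0 where there is no reading.
- r.calibration(name): a dict with "fovy" (degrees; the focal length in pixels is half the picture's height over the tangent of half this angle, whatever the lens; pixels are square), "cx", "cy" (the principal point, pixels), "R" (3x3) and "t" (3): a world point X has camera coordinates R X + t. Camera axes: x right, y down, z forward; pixel columns grow to the right and rows downward; lengths in m; the calibration is good to about 2 mm. A picture is of the moment at which its call begins: read the wrist's pose just before it. calibration takes no time and is no camera call; for the wrist camera it gives the pose at the moment of the call.
- r.finish_job(): hands the job in; it is judged then, once.
The state is a dict: "clock": time; "q": joint angles; "joint_vel": joint speeds; "effort": joint torques, N m; "tcp_pos": TCP position; "tcp_rot": TCP orientation; "force": force on the tool from outside, world axes, zero at the start; "moment": the same for the moment, N m; "grip_width": opening from 0.0 (shut) to 1.0 (fully open); "grip_force": force on a finger pad.
Only numpy, scipy, OpenCV 4.12 (cv2) and the standard library are available. Lean on these libraries where they do the work, as an engineer would, in place of code of your own. Each camera call takes 0.05 s, during which the arm holds its last target. There are 200 camera calls.

TASK

Make up the two kits from the stock on the bench. Staining kit, in the flat grey tray: the carton lying in the large rectangular pocket, the small amber bottle standing in the square pocket and the forceps laid across the two notched rests. Rinse kit, on the sprung white platform of the metal carrier: the large white bottle in the wide round recess and the tube in the narrow one, lowered gently so that the platform is never driven to the bottom of its travel; keep both bottles and the tube upright throughout.

Things in the scene. Friction and masses are not known exactly. Their poses are not given: they have to be found in the camera images.
- tray: Fixed grey tray 140 (x) x 240 (y) x 14 mm; origin: underside centre (offsets in mm, x y z). Carton pocket 115 x 82 at (0, -67), amber bottle pocket 58 x 58 at (0, 23), floors at z 4. Two forceps rests, 20 long, at x -45 and +45, y 92: notch floor z 30, 36 wide (y), cheeks up to z 38. Forceps lie across both along x, their origin over (0, 92); free for fingers between them.
- carrier: Fixed open aluminium housing 125 (x) x 205 (y) x 55 mm, holding a sprung white platform 111 x 191 mm, top at z 70 mm when unloaded. Origin: centre of the housing's underside. Round recesses in the platform, 10 mm deep: wide, 74 mm across, at (0, -45) for the large bottle; narrow, 53 mm, at (0, 52) for the tube. Recess floors: z 60 mm minus the platform's joint value.
- platform (a joint): How far the carrier's platform has sunk, in m: 0 unloaded (up against its stop), 0.045 at the bottom of its travel. It slides straight down on a damped spring, 120 N/m (12 N per 100 mm) after 0.3 N of preload, returns by itself, and sinks about 15 to 30 mm under the large bottle and tube together.
- forceps: Steel forceps lying flat on the bench, 131 mm long (along its own y), 16 mm wide (x), 10 mm high, 22 g. Origin: centre of the underside; grip at the middle across the width.
- carton: Small white carton lying flat, 95 (x) x 62 (y) x 50 mm high, about 90 g. Origin: centre of the underside; grip across the 62 mm. It goes in lengthwise along the tray's x.
- amber_bottle: Small amber glass bottle with black cap, standing, 38 mm diameter, 70 mm high with cap (full-width body to about 45 mm, cap 24 mm diameter), 60 g. Origin: centre of the underside, z up.
- large_bottle: Large white bottle with screw cap, standing, 56 mm diameter, 105 mm high with cap (full-width body to about 70 mm, cap 36 mm diameter from 86 mm up), about 250 g. Origin: centre of the underside, z up.
- tube: Clear 50 ml tube standing upside down on its cap, 35 mm diameter, 114 mm high, about 70 g. Origin: centre of the underside, z up. It is to stand the same way in its recess.
Not all that is in view belongs to the job. What is shaped like the amber_bottle but yellow is not meant.

How it is judged (in metres and radians):
At the end, for the whole second after the job is handed in: Carton and amber bottle on their pocket floors (13 mm), forceps in both notches (25 mm along x, 0.25 rad), large bottle and tube in their own recesses (12 mm), all upright, released and at rest; platform sunk over 10 mm (x of carton in the frame of tray between -0.013 and 0.013 m and y of carton in the frame of tray between -0.08 and -0.054 m and z of each of carton, amber_bottle in the frame of tray below 0.009 m and angle between each of carton, amber_bottle, large_bottle, tube's own z axis and vertical below 0.1 rad and x of amber_bottle in the frame of tray between -0.013 and 0.013 m and y of amber_bottle in the frame of tray between 0.01 and 0.036 m and x of forceps in the frame of tray between -0.025 and 0.025 m and y of forceps in the frame of tray between 0.079 and 0.105 m and z of forceps in the frame of tray between 0.025 and 0.036 m and angle between the y axis of forceps and the x axis of tray, either way round below 0.25 rad and angle between forceps's own z axis and vertical below 0.12 rad and x of large_bottle in the frame of carrier between -0.012 and 0.012 m and y of large_bottle in the frame of carrier between -0.057 and -0.033 m and z of each of large_bottle, tube in the frame of carrier below 0.056 m and x of tube in the frame of carrier between -0.012 and 0.012 m and y of tube in the frame of carrier between 0.04 and 0.064 m and value of joint platform above 0.01 m and linear speed of each of forceps, carton, amber_bottle, large_bottle, tube below 0.02 m/s); the robot touches nothing.
It fails at once if the platform is driven to the bottom of its travel (value of joint platform above 0.042 m).
It fails at once if amber bottle tipped (angle between amber_bottle's own z axis and vertical above 0.5 rad).
It fails at once if large bottle tipped (angle between large_bottle's own z axis and vertical above 0.5 rad).
It fails at once if tube tipped (angle between tube's own z axis and vertical above 0.5 rad).
It also fails if it takes over 141 s, if anything falls off the work surface, if the arm or the gripper's body presses on something with over 40 N, if the wrist force passes 120 N, or if a joint passes its speed limit or range.

## Working session

There is one attempt and no reset: what is moved stays moved. The work goes in short steps, Python scripts to look and compute and a tool call to move; the robot and the scene stay as the last step left them, time stands still between calls to the robot, and variables do not carry over. Pictures are saved under pics/ and viewed, at most 14 in all, crops included, and the job is handed in when it is done.

Besides the shell and the picture viewer there is one more tool, called after "Call:" as name(argument=value, ...), one argument or row to a line, values as JSON. move_arm: Moves the arm, as the interface text tells. Its arguments: {"type":"object","properties":{"increments":{"type":"array"},"grip_force":{"type":"number"}},"required":["increments"]}

```bash
mkdir -p pics; ls
cat > h.py <<'E'
import numpy as np, cv2
from workcell import r
def grab(n):
    c=r.calibration(n); p,d=r.capture(n)
    return p,d,c
def world(d,c):
    H,W=d.shape; f=H/2/np.tan(np.radians(c["fovy"])/2)
    u,v=np.meshgrid(np.arange(W),np.arange(H))
    P=np.stack([(u-c["cx"])/f*d,(v-c["cy"])/f*d,d],-1)
    X=(P-np.array(c["t"]))@np.array(c["R"])
    X[d==0]=np.nan
    return X
def save(n,p): cv2.imwrite("pics/"+n,cv2.cvtColor(p,cv2.COLOR_RGB2BGR))
E
python3 - <<'E'
from h import *
o=r.observe();print(o["clock"],o["tcp_pos"],o["tcp_rot"],o["grip_width"],o["force"])
for n in("top","scene"):
    p,d,c=grab(n);save(n+"0.png",p);np.savez(n+"0.npz",p=p,d=d,X=world(d,c));print(n,c)
E
```

```text
pics
0.0 [ 0.14417082 -0.60754232  0.29125654] [[ 9.73020832e-01  2.30717228e-01 -1.47937260e-04]
 [ 2.30716991e-01 -9.73018430e-01  2.19209370e-03]
 [ 3.61808102e-04 -2.16708448e-03 -9.99997586e-01]] 0.9998482247604613 [-0.58648722 -0.45551912  0.34973771]
top {'fovy': 43.376878128976685, 'cx': 316.23646874622125, 'cy': 203.03643008719473, 'R': array([[-3.31049128e-03, -9.99994510e-01, -1.41282173e-04],
       [-9.79413513e-01,  3.27087392e-03, -2.01837738e-01],
       [ 2.01837092e-01, -5.29808401e-04, -9.79418964e-01]]), 't': array([-0.00548703,  0.57005668,  1.7555657 ])}
scene {'fovy': 55.66169045048095, 'cx': 318.5852390990851, 'cy': 199.15439525662325, 'R': array([[-7.57259465e-01, -6.53113740e-01,  7.38472700e-04],
       [-3.07311648e-01,  3.55317500e-01, -8.82784813e-01],
       [ 5.76296499e-01, -6.68724096e-01, -4.69776999e-01]]), 't': array([0.43766101, 0.23176068, 0.88630374])}
```

View pics/top0.png

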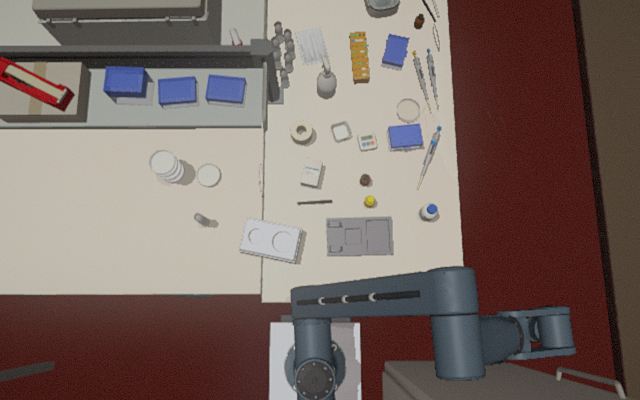

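View pics/scene0.png

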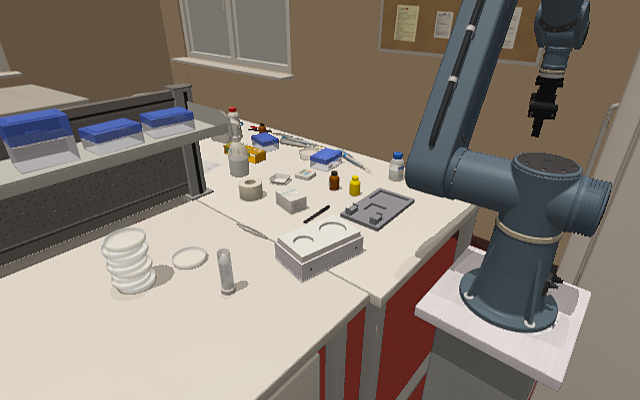

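Both views show the tray at top (360,236), carrier (271,241), carton (312,174), amber bottle (365,181), yellow decoy (370,201), large bottle (429,212), tube (202,220) and forceps (315,202).

Run:
```python
from h import *
z=np.load("top0.npz");p,d,X=z["p"],z["d"],z["X"]
crop=p[140:275,180:460];cv2.imwrite("pics/topz.png",cv2.cvtColor(cv2.resize(crop,None,fx=2.8,fy=2.8,interpolation=cv2.INTER_CUBIC),cv2.COLOR_RGB2BGR))
def blob(name,u0,u1,v0,v1,zlo,zhi):
    S=X[v0:v1,u0:u1].reshape(-1,3);m=(S[:,2]>zlo)&(S[:,2]<zhi);Q=S[m]
    rc=cv2.minAreaRect((Q[:,:2]*1000).astype(np.float32))
    print(name,m.sum(),"mean",Q.mean(0).round(4),"rect",np.round(rc[0],1),np.round(rc[1],1),round(rc[2],1),"zmed/max",np.median(Q[:,2]).round(4),Q[:,2].max().round(4))
blob("carton",298,328,158,192,.043,.06)
blob("amber",355,376,170,190,.035,.09)
blob("ambercap",355,376,170,190,.062,.09)
blob("yellow",362,380,192,210,.03,.09)
blob("large",418,442,200,224,.04,.12)
blob("largecap",418,442,200,224,.09,.12)
blob("tube",190,216,208,230,.03,.13)
blob("tubetop",190,216,208,230,.09,.13)
blob("forceps",292,336,195,209,.005,.03)
blob("tray",320,398,212,260,.007,.06)
blob("rests",320,398,212,260,.028,.06)
blob("carrier",236,305,214,268,.05,.09)
blob("plate",236,305,214,268,.064,.09)
print("table",np.nanmedian(X[150:160,330:400,2]),np.nanmedian(X[150:280,80:140,2]))
```

```text
carton 358 mean [0.688  0.0102 0.0492] rect [688.3  10.2] [62.  96.6] 76.2 zmed/max 0.0489 0.0599
amber 84 mean [ 0.6599 -0.1871  0.0571] rect [ 663.4 -187.8] [35.9 35. ] 6.6 zmed/max 0.0565 0.0767
ambercap 34 mean [ 0.6618 -0.1877  0.0681] rect [ 660.7 -188.6] [20.9 21.8] 44.9 zmed/max 0.0674 0.0767
yellow 88 mean [ 0.5775 -0.2004  0.0551] rect [ 580.  -200.9] [33.2 35.4] 85.9 zmed/max 0.0527 0.0799
large 220 mean [ 0.533  -0.4078  0.082 ] rect [ 534.6 -409.1] [54.4 46.4] 34.1 zmed/max 0.079 0.1175
largecap 88 mean [ 0.5384 -0.4131  0.102 ] rect [ 538.4 -413.3] [34.2 35.5] 66.0 zmed/max 0.1024 0.1175
tube 108 mean [0.5092 0.4026 0.0881] rect [510.9 405.1] [30.7 28.4] 70.8 zmed/max 0.0946 0.1183
tubetop 68 mean [0.5113 0.4055 0.102 ] rect [511. 405.] [29.5 28.5] 89.3 zmed/max 0.1011 0.1183
forceps 122 mean [0.5848 0.0051 0.0098] rect [586.8   2.6] [ 49.6 159.8] 0.0 zmed/max 0.009 0.0211
tray 1540 mean [ 0.4555 -0.1444  0.0144] rect [ 459.4 -161.8] [170.  278.2] 1.1 zmed/max 0.0129 0.0436
rests 86 mean [ 0.4496 -0.0743  0.0331] rect [ 457.2 -120.8] [109.7 148.7] 6.4 zmed/max 0.032 0.0436
carrier 1862 mean [0.4372 0.1562 0.0642] rect [438.  156.2] [205.1 125.1] 78.1 zmed/max 0.065 0.0819
plate 1024 mean [0.4387 0.1614 0.0692] rect [437.7 156.5] [191.4 111.2] 78.2 zmed/max 0.0689 0.0819
table -0.001564780501648527 -0.0019356252375500216
```

View pics/topz.png

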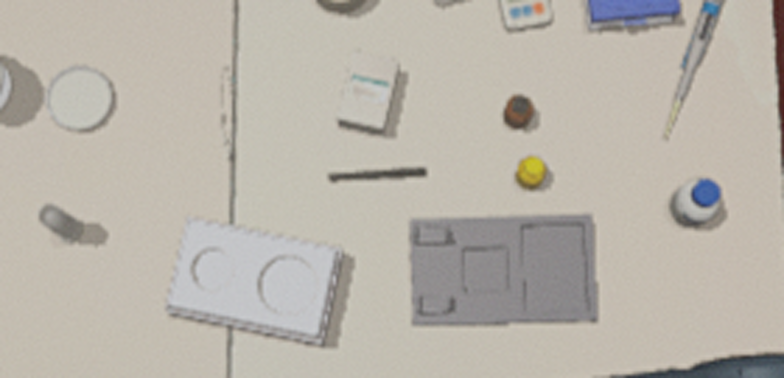

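The zoom shows the tray's rests to the left and its carton pocket to the right. So tray y ≈ world +y, and the carrier's wide recess lies toward −y. I'll refine with colour and plane intersection.

```bash
cat >> h.py <<'E'
def onplane(u,v,c,zp,H=400):
    f=H/2/np.tan(np.radians(c["fovy"])/2);R=np.array(c["R"]);t=np.array(c["t"])
    ray=np.stack([(np.asarray(u)-c["cx"])/f,(np.asarray(v)-c["cy"])/f,np.ones(len(u))],-1)@R
    C=-R.T@t
    return C+ray*((zp-C[2])/ray[:,2])[:,None]
E
python3 - <<'E'
from h import *
z=np.load("top0.npz");p,X=z["p"].astype(int),z["X"];c=r.calibration("top")
hsv=cv2.cvtColor(z["p"],cv2.COLOR_RGB2HSV).astype(int);Hh,S,V=hsv[...,0],hsv[...,1],hsv[...,2]
def rep(n,m,box,zp):
    u0,u1,v0,v1=box;mm=np.zeros(m.shape,np.uint8);mm[v0:v1,u0:u1]=m[v0:v1,u0:u1]
    k,l,st,_=cv2.connectedComponentsWithStats(mm);b=1+np.argmax(st[1:,4])
    v,u=np.nonzero(l==b);Q=onplane(u,v,c,zp)*1000
    rc=cv2.minAreaRect(Q[:,:2].astype(np.float32))
    print(n,len(u),"mean",Q[:,:2].mean(0).round(1),"rect",np.round(rc[0],1),np.round(rc[1],1),round(rc[2],1))
    return u,v
rep("largecap",(S>120)&(Hh>95)&(Hh<130),(415,445,198,226),.100)
rep("forceps",V<110,(290,340,192,212),.008)
u,v=rep("amber",(S>110)&(V<140)|(V<70),(355,376,170,192),.05)
rep("tray",(S<40)&(V<165),(322,398,212,260),.013)
print("tray pix HSV",hsv[236,380],"bench",hsv[180,400],"forc",hsv[202,312],"ambcap",hsv[180,365])
# tray by depth, robust: local median height
Xs=X[...,2].astype(np.float32).copy();Xs=cv2.medianBlur(Xs,5)
m=(Xs>.006)&(Xs<.05);rep("tray depth",m,(322,398,212,260),.013)
m=(Xs>.024)&(Xs<.05);
for b in((322,345,214,226),(322,345,244,258)):rep("rest",m,b,.037)
print([hsv[v0,u0].tolist() for v0,u0 in((238,282),(238,256))])
# wide/narrow recess by depth
for n,b in(("wide",(268,300,226,260)),("narrow",(244,268,225,250))):
    rep(n,(Xs<.0645)&(Xs>.05),b,.060)
E
```

```text
largecap 60 mean [ 540.2 -413.6] rect [ 540.5 -413.9] [28.6 25.1] 89.8
forceps 69 mean [584.5  -4.2] rect [584.4  -1. ] [  8.  122.7] 3.5
amber 12 mean [ 659.7 -177.2] rect [ 657.9 -177.6] [26.7 11.4] 31.9
tray 2544 mean [ 455.4 -165. ] rect [ 454.9 -165.1] [142.2 243.8] 1.5
tray pix HSV [  8   7 139] bench [ 17  25 197] forc [23 24 84] ambcap [ 16  77 100]
tray depth 1583 mean [ 456.  -139.2] rect [ 454.2 -164.3] [144.8 240.2] 2.0
rest 39 mean [497.5 -71.9] rect [498.6 -71.4] [43.4 11. ] 89.8
rest 62 mean [407.3 -74.5] rect [407.9 -74.1] [43. 18.] 89.8
[[113, 5, 200], [110, 4, 199]]
wide 348 mean [429.9 112.7] rect [430.9 112.8] [75.  67.4] 0.4
narrow 183 mean [448.7 207.8] rect [449.  207.1] [53.9 49.8] 1.0
```

Call:
move_arm(
  increments=[
    [1, [33, 16, 0], 5.4],
    [1, [33, 16, 0], 5.4],
    [1, [33, 16, 0], 5.4],
    [1, [33, 16, 0], 5.4],
    [1, [33, 16, 0], 5.4],
    [1, [33, 16, 0], 5.4],
    [1, [33, 16, 0], 5.4],
    [1, [33, 16, 0], 5.4],
    [1, [33, 16, 0], 5.4],
    [1, [33, 16, 0], 5.4],
  ],
)

```text
clock: 0.93
tcp_pos: [0.4756, -0.4468, 0.2917]
tcp_rot: [[0.381, 0.925, -0.001], [0.925, -0.381, 0.001], [0.001, -0.001, -1.0]]
force: [-0.5, -0.1, 0.1]
grip_width: 0.998
grip_force: 0.0
```

Call:
move_arm(
  increments=[
    [1, [33, 17, 0], 5.4],
    [1, [32, 17, 0], 5.4],
    [1, [0, 0, -30], 0],
    [1, [0, 0, 0], 0],
  ],
)

```text
clock: 1.27
tcp_pos: [0.5392, -0.4105, 0.2572]
tcp_rot: [[0.202, 0.979, -0.007], [0.979, -0.202, 0.007], [0.005, -0.008, -1.0]]
force: [-0.6, 0.2, -1.3]
grip_width: 1.002
grip_force: 0.0
```

Run:
```python
from h import *
p,d,c=grab("wrist");save("w1.png",p);np.savez("w1.npz",p=p,d=d,X=world(d,c))
X=world(d,c);print(c)
m=(X[...,2]>.09)&(X[...,2]<.12)&(abs(X[...,0]-.54)<.06)&(abs(X[...,1]+.413)<.06);print(m.sum(),X[m].mean(0), X[m].min(0),X[m].max(0))
```

```text
{'fovy': 61.225082918805384, 'cx': 312.90074735608306, 'cy': 197.55443940627322, 'R': array([[ 0.97908933, -0.20327966, -0.00784018],
       [-0.19319681, -0.94121347,  0.27711405],
       [-0.06371094, -0.26980471, -0.96080504]]), 't': array([-0.60833246, -0.30544916,  0.280175  ])}
1687 [ 0.53988847 -0.41142984  0.10285678] [ 0.5222405  -0.43060742  0.09003644] [ 0.55703793 -0.39560717  0.10565465]
```

View pics/w1.png

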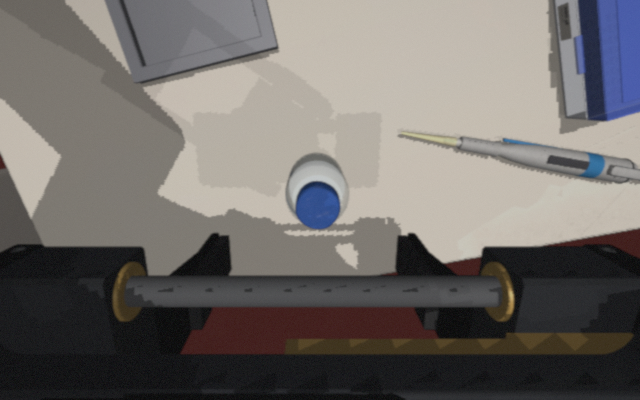

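The wrist view shows the large bottle's blue cap at (318,205), centred between the fingers. I'm descending to grip it.

Call:
move_arm(
  increments=[
    [1, [0, 0, -37], 0],
    [1, [0, 0, -38], 0],
    [1, [0, 0, -40], 0],
    [1, [0, 0, -35], 0],
    [0.6, [0, 0, 0], 0],
    [0.5, [0, 0, 0], 0],
    [0.5, [0, 0, 0], 0],
    [0.5, [0, 0, 0], 0],
    [0.5, [0, 0, 0], 0],
    [0.5, [0, 0, 0], 0],
  ],
  grip_force=25,
)

```text
clock: 2.15
tcp_pos: [0.54, -0.4151, 0.115]
tcp_rot: [[0.205, 0.979, 0.003], [0.979, -0.205, -0.003], [-0.003, 0.003, -1.0]]
force: [-3.4, 1.1, 3.0]
grip_width: 0.631
grip_force: 2.2
```

Call:
move_arm(
  increments=[
    [0.3, [0, 0, 0], 0],
    [0.3, [0, 0, 0], 0],
    [0.3, [0, 0, 5], 0],
    [0.3, [0, 0, 15], 0],
    [0.3, [0, 0, 20], 0],
  ],
)

```text
clock: 2.57
tcp_pos: [0.538, -0.4126, 0.1507]
tcp_rot: [[0.205, 0.979, -0.004], [0.979, -0.205, 0.004], [0.003, -0.005, -1.0]]
force: [0.2, -1.1, -2.1]
grip_width: 0.621
grip_force: 25.0
```

Call:
move_arm(
  increments=[
    [0.3, [0, 8, 30], 0],
    [0.3, [-3, 18, 30], 0],
    [0.3, [-6, 28, 20], 0],
    [0.3, [-7, 34, 0], 0],
    [0.3, [-7, 36, 0], 0],
    [0.3, [-7, 36, 0], 0],
    [0.3, [-8, 36, 0], 0],
    [0.3, [-8, 36, 0], 0],
    [0.3, [-8, 36, 0], 0],
    [0.3, [-8, 36, 0], 0],
  ],
)

```text
clock: 3.4
tcp_pos: [0.4762, -0.1082, 0.2324]
tcp_rot: [[0.206, 0.979, -0.0], [0.979, -0.206, 0.0], [0.0, -0.0, -1.0]]
force: [0.5, 0.2, -2.9]
grip_width: 0.623
grip_force: 25.0
```

Call:
move_arm(
  increments=[
    [0.3, [-8, 36, 0], 0],
    [0.3, [-8, 36, 0], 0],
    [0.3, [-8, 36, 0], 0],
    [0.3, [-8, 36, 0], 0],
    [0.3, [-7, 34, 0], 0],
    [0.3, [-5, 25, 0], 0],
    [0.3, [-4, 14, 0], 0],
    [0.3, [0, 5, 0], 0],
    [0.3, [0, 0, 0], 0],
    [0.3, [0, 0, 0], 0],
  ],
)

```text
clock: 4.23
tcp_pos: [0.4296, 0.1116, 0.2324]
tcp_rot: [[0.205, 0.979, 0.001], [0.979, -0.205, -0.0], [-0.0, 0.001, -1.0]]
force: [-0.1, 0.8, -2.6]
grip_width: 0.625
grip_force: 25.0
```

Run:
```python
from h import *
o=r.observe();print(o["tcp_pos"],o["force"],o["clock"])
p,d,c=grab("wrist");save("w2.png",p);X=world(d,c);np.savez("w2.npz",p=p,d=d,X=X)
```

```text
[0.42963103 0.11158347 0.23242138] [-0.10173994  0.76279155 -2.62390558] 4.2333
```

View pics/w2.png

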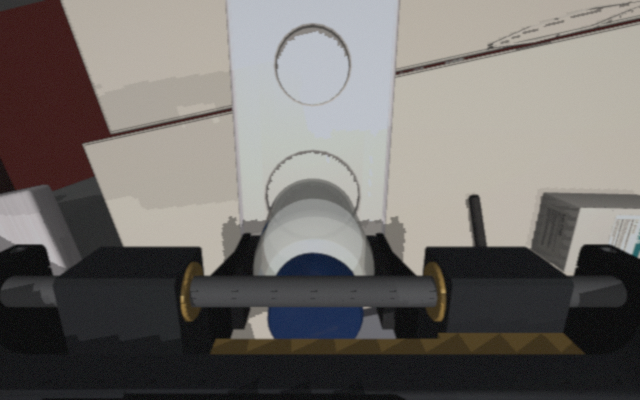

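The narrow recess is at (313,65), and the wide recess's arc top is at (312,152) with sides at cols 266–360. The held bottle is centred on column 314.

Run:
```python
from h import *
c=r.calibration("wrist")
u=[313,313,276,350,312,266,360];v=[24,105,65,65,151,190,190]
print((onplane(u,v,c,.070)[:,:2]*1000).round(1))
```

```text
[[455.  233.9]
 [443.9 181.9]
 [424.2 213.8]
 [475.  203. ]
 [436.3 149.4]
 [395.  127.1]
 [466.5 111.9]]
```

Call:
move_arm(
  increments=[
    [0.3, [0, 1, -10], 0],
    [0.3, [0, 0, -15], 0],
    [0.3, [0, 0, -15], 0],
    [0.3, [0, 0, -10], 0],
    [0.3, [0, 0, -4], 0],
    [0.3, [0, 0, -3], 0],
    [0.3, [0, 0, -2], 0],
    [0.3, [0, 0, -2], 0],
    [0.3, [0, 0, 0], 0],
  ],
)

```text
clock: 5.03
tcp_pos: [0.4297, 0.1126, 0.1714]
tcp_rot: [[0.206, 0.979, 0.001], [0.979, -0.206, -0.0], [0.0, 0.001, -1.0]]
force: [0.9, -0.7, -2.2]
grip_width: 0.619
grip_force: 25.0
```

Call:
move_arm(
  increments=[
    [0.3, [0, 0, -2], 0],
    [0.3, [0, 0, -2], 0],
    [0.3, [0, 0, -2], 0],
    [0.3, [0, 0, -2], 0],
    [0.3, [0, 0, 0], 0],
    [0.3, [0, 0, 0], 0],
  ],
)

```text
clock: 5.53
tcp_pos: [0.4296, 0.113, 0.1633]
tcp_rot: [[0.205, 0.979, 0.001], [0.979, -0.205, 0.0], [0.0, 0.001, -1.0]]
force: [0.5, 0.3, -0.9]
grip_width: 0.627
grip_force: 25.0
```

Call:
move_arm(
  increments=[
    [0.3, [0, 0, -2], 0],
    [0.3, [0, 0, -2], 0],
    [0.3, [0, 0, -2], 0],
    [0.3, [0, 0, -1], 0],
    [0.3, [0, 0, 0], 0],
    [0.3, [0, 0, 0], 0],
  ],
)

```text
clock: 6.03
tcp_pos: [0.4296, 0.1129, 0.1562]
tcp_rot: [[0.206, 0.979, 0.001], [0.979, -0.206, 0.0], [0.0, 0.001, -1.0]]
force: [1.4, -0.7, 0.5]
grip_width: 0.626
grip_force: 25.0
```

Run:
```python
from h import *
o=r.observe();print(o["tcp_pos"],o["force"],o["clock"])
p,d,c=grab("wrist");X=world(d,c)
# platform z near the narrow rim / end
m=(abs(X[...,0]-.465)<.03)&(abs(X[...,1]-.165)<.01);print(np.median(X[m][:,2]),m.sum(),np.percentile(X[m][:,2],[10,90]))
```

```text
[0.42957423 0.11290307 0.15624295] [ 1.38761313 -0.65038863  0.49130789] 6.0333
0.05030667825575598 3638 [0.04945661 0.05115338]
```

Call:
move_arm(
  increments=[
    [0.66, [0, 0, 0], 0],
    [0.7, [0, 0, 0], 0],
    [0.8, [0, 0, 0], 0],
    [0.9, [0, 0, 0], 0],
    [0.95, [0, 0, 0], 0],
    [0.95, [0, 0, 0], 0],
    [0.95, [0, 0, 20], 0],
    [0.95, [0, 0, 35], 0],
    [0.95, [0, 0, 35], 0],
    [0.95, [0, 0, 35], 0],
  ],
)

```text
clock: 6.92
tcp_pos: [0.4285, 0.1129, 0.2824]
tcp_rot: [[0.206, 0.979, -0.002], [0.979, -0.206, 0.0], [-0.0, -0.002, -1.0]]
force: [0.3, 0.4, 0.2]
grip_width: 0.947
grip_force: 0.0
```

Run:
```python
from h import *
o=r.observe();print(o["tcp_pos"],o["force"],o["clock"])
p,d,c=grab("wrist");save("w3.png",p);X=world(d,c)
m=(abs(X[...,0]-.465)<.03)&(abs(X[...,1]-.165)<.01);print(np.median(X[m][:,2]),m.sum())
m=(X[...,2]>.11)&(X[...,2]<.2)&(abs(X[...,0]-.43)<.04)&(abs(X[...,1]-.113)<.04);q=X[m];print(m.sum(),q.min(0),q.max(0),np.median(q,0))
```

```text
[0.42850473 0.1128752  0.28236683] [0.28760632 0.36936665 0.19517059] 6.9167
0.049145127568897856 1394
3439 [0.40178544 0.09211846 0.11001022] [0.4557364  0.14237527 0.14597101] [0.43016771 0.12172414 0.1415654 ]
```

Call:
move_arm(
  increments=[
    [0.95, [5, 20, 0], 0],
    [0.95, [9, 32, 0], 0],
    [0.95, [10, 35, 0], 0],
    [0.95, [10, 35, 0], 0],
    [0.95, [10, 35, 0], 0],
    [0.95, [10, 35, 0], 0],
    [0.95, [10, 35, 0], 0],
    [0.95, [10, 35, 0], 0],
    [0.95, [8, 29, 0], 0],
  ],
)

```text
clock: 7.72
tcp_pos: [0.5113, 0.4064, 0.2807]
tcp_rot: [[0.205, 0.979, -0.0], [0.979, -0.205, 0.0], [0.0, -0.0, -1.0]]
force: [0.4, -0.5, 0.4]
grip_width: 0.949
grip_force: 0.0
```

Call:
move_arm(
  increments=[
    [0.95, [0, 0, 0], 0],
    [0.95, [0, 0, 0], 0],
  ],
)

```text
clock: 7.88
tcp_pos: [0.5108, 0.4051, 0.2802]
tcp_rot: [[0.203, 0.979, -0.001], [0.979, -0.203, -0.001], [-0.001, -0.001, -1.0]]
force: [0.3, -0.6, 0.1]
grip_width: 0.947
grip_force: 0.0
```

Run:
```python
from h import *
o=r.observe();print(o["tcp_pos"],o["force"],o["clock"])
p,d,c=grab("wrist");save("w4.png",p);X=world(d,c)
for lo,hi in((.105,.12),(.09,.105),(.05,.09),(.008,.03)):
    m=(X[...,2]>lo)&(X[...,2]<hi)&(abs(X[...,0]-.511)<.05)&(abs(X[...,1]-.405)<.05);q=X[m]
    if len(q): print(lo,m.sum(),q.min(0),q.max(0),np.median(q,0))
```

```text
[0.51076268 0.40511279 0.28016697] [ 0.27050207 -0.60768448  0.05938047] 7.8833
0.105 441 [0.4961453  0.39238398 0.10500359] [0.52539235 0.42213416 0.1149843 ] [0.51059871 0.40691635 0.10992561]
0.09 743 [0.49697359 0.39301539 0.09007092] [0.52538939 0.42214539 0.10499189] [0.51081155 0.40730152 0.09852325]
0.05 295 [0.49708244 0.39352676 0.05014986] [0.52572269 0.42223761 0.08999427] [0.51311152 0.41947424 0.07564309]
0.008 210 [0.49333571 0.40030058 0.00840631] [0.52787221 0.42464861 0.02990376] [0.51382791 0.41961783 0.01254129]
```

View pics/w4.png

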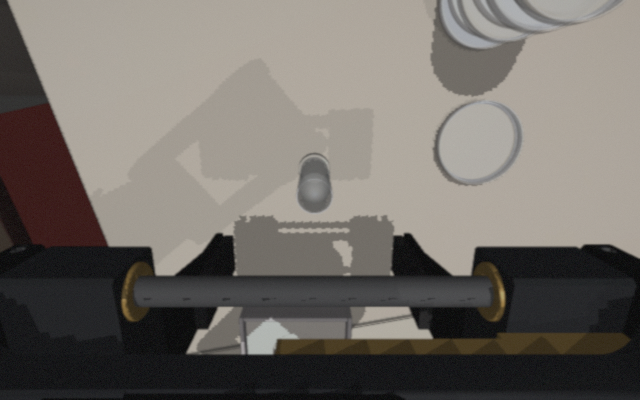

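The tube is at (314,185), centred at (511,407). I'm descending.

Call:
move_arm(
  increments=[
    [0.95, [0, 2, -30], 0],
    [0.95, [0, 0, -40], 0],
    [0.95, [0, 0, -40], 0],
    [0.9, [0, 0, -30], 0],
    [0.8, [0, 0, -15], 0],
    [0.6, [0, 0, 0], 0],
    [0.4, [0, 0, 0], 0],
    [0.2, [0, 0, 0], 0],
    [0.2, [0, 0, 0], 0],
    [0.2, [0, 0, 0], 0],
  ],
  grip_force=15,
)

```text
clock: 8.77
tcp_pos: [0.5122, 0.4062, 0.1283]
tcp_rot: [[0.206, 0.979, 0.003], [0.979, -0.206, 0.002], [0.002, 0.003, -1.0]]
force: [-0.4, 0.1, 0.4]
grip_width: 0.533
grip_force: 0.0
```

Call:
move_arm(
  increments=[
    [0.2, [0, 0, 0], 0],
    [0.2, [0, 0, 0], 0],
    [0.2, [0, 0, 0], 0],
    [0.2, [0, 0, 0], 0],
  ],
)

```text
clock: 9.1
tcp_pos: [0.5117, 0.4062, 0.1274]
tcp_rot: [[0.205, 0.979, 0.002], [0.979, -0.205, 0.001], [0.001, 0.001, -1.0]]
force: [-0.4, -0.7, 6.3]
grip_width: 0.388
grip_force: 15.0
```

Call:
move_arm(
  increments=[
    [0.2, [0, 0, 10], 0],
    [0.2, [0, 0, 25], 0],
    [0.2, [0, 0, 30], 0],
    [0.2, [-2, -8, 30], 0],
    [0.2, [-7, -23, 15], 0],
    [0.2, [-10, -32, 0], 0],
    [0.2, [-11, -36, 0], 0],
    [0.2, [-11, -36, 0], 0],
    [0.2, [-10, -32, 0], 0],
    [0.2, [-8, -24, 0], 0],
  ],
)

```text
clock: 9.93
tcp_pos: [0.4504, 0.2127, 0.2364]
tcp_rot: [[0.206, 0.979, -0.002], [0.979, -0.206, -0.001], [-0.001, -0.002, -1.0]]
force: [0.1, 0.1, -0.6]
grip_width: 0.389
grip_force: 15.0
```

Call:
move_arm(
  increments=[
    [0.2, [-3, -8, 0], 0],
    [0.2, [0, 0, 0], 0],
    [0.2, [0, 0, 0], 0],
  ],
)

```text
clock: 10.18
tcp_pos: [0.4499, 0.2072, 0.2366]
tcp_rot: [[0.207, 0.978, 0.001], [0.978, -0.207, 0.001], [0.001, 0.001, -1.0]]
force: [-0.3, 0.1, -1.2]
grip_width: 0.389
grip_force: 15.0
```

Call:
move_arm(
  increments=[
    [0.2, [0, 0, -10], 0],
    [0.2, [0, 0, -15], 0],
    [0.2, [0, 0, -15], 0],
    [0.2, [0, 0, -12], 0],
    [0.2, [0, 0, -7], 0],
    [0.2, [0, 0, -3], 0],
    [0.2, [0, 0, -2], 0],
    [0.2, [0, 0, -2], 0],
    [0.2, [0, 0, 0], 0],
  ],
)

```text
clock: 10.93
tcp_pos: [0.4496, 0.2072, 0.1704]
tcp_rot: [[0.205, 0.979, 0.001], [0.979, -0.205, 0.0], [0.0, 0.001, -1.0]]
force: [0.1, 0.4, -1.7]
grip_width: 0.384
grip_force: 15.0
```

Call:
move_arm(
  increments=[
    [0.2, [0, 0, -2], 0],
    [0.2, [0, 0, -2], 0],
    [0.2, [0, 0, -2], 0],
    [0.2, [0, 0, -1], 0],
    [0.2, [0, 0, 0], 0],
    [0.2, [0, 0, 0], 0],
  ],
)

```text
clock: 11.43
tcp_pos: [0.4493, 0.2069, 0.1633]
tcp_rot: [[0.206, 0.979, 0.0], [0.979, -0.206, 0.0], [0.0, 0.0, -1.0]]
force: [-0.1, 0.2, -0.1]
grip_width: 0.388
grip_force: 15.0
```

Run:
```python
from h import *
f=[]
o=r.observe();print(o["tcp_pos"],o["force"],o["clock"])
p,d,c=grab("wrist");X=world(d,c)
a=np.radians(-11.8);L=(X[...,:2]-[.4378,.1564])@np.array([[np.cos(a),-np.sin(a)],[np.sin(a),np.cos(a)]])
m=(abs(L[...,0])<.04)&(abs(L[...,1]-.087)<.005);q=X[m][:,2];print(m.sum(),np.median(q),np.percentile(q,[10,90]))
p,d,c=grab("scene");save("s2.png",cv2.resize(p[200:330,240:400],None,fx=4,fy=4))
p,d,c=grab("top");X=world(d,c);L=(X[...,:2]-[.4378,.1564])@np.array([[np.cos(a),-np.sin(a)],[np.sin(a),np.cos(a)]])
for y in(-.09,.01,.087):
    m=(abs(L[...,0])<.045)&(abs(L[...,1]-y)<.005);print(y,m.sum(),np.median(X[m][:,2]))
```

```text
[0.44932944 0.20686381 0.16328602] [-0.09879425  0.23381543 -0.08136418] 11.4333
14977 0.17938884019296902 [0.04540233 0.18643384]
-0.09 76 0.04418718642258651
0.01 122 0.18642721561495976
0.087 79 0.43714345263320786
```

View pics/s2.png

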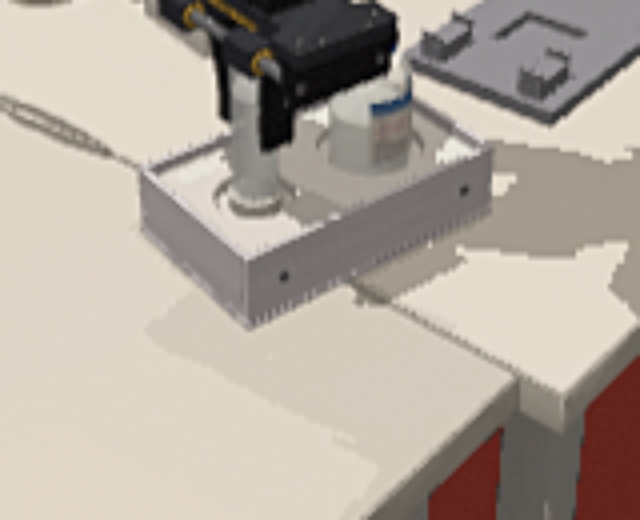

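The tube sits in its recess and the platform is about 25 mm down. A silver, tweezers-like object lies left of the carrier on the bench seam, so I'll check it against the dark rod. I'm releasing the tube first.

Call:
move_arm(
  increments=[
    [0.45, [0, 0, 0], 0],
    [0.55, [0, 0, 0], 0],
    [0.65, [0, 0, 0], 0],
    [0.7, [0, 0, 0], 0],
    [0.7, [0, 0, 0], 0],
    [0.7, [0, 0, 20], 0],
    [0.7, [0, 0, 35], 0],
    [0.7, [0, 0, 40], 0],
    [0.7, [0, 0, 41], 0],
    [0.7, [0, 0, 36], 0],
  ],
)

```text
clock: 12.42
tcp_pos: [0.449, 0.2069, 0.3376]
tcp_rot: [[0.206, 0.979, 0.001], [0.979, -0.206, 0.0], [0.0, 0.001, -1.0]]
force: [0.2, 1.0, -0.2]
grip_width: 0.695
grip_force: 0.0
```

Call:
move_arm(
  increments=[
    [0.9, [10, -35, 0], 0],
    [0.9, [15, -35, 0], 0],
    [0.9, [15, -35, 0], 0],
    [0.9, [15, -20, 0], 0],
    [0.9, [0, 0, 0], 0],
  ],
)

```text
clock: 12.83
tcp_pos: [0.5073, 0.078, 0.3357]
tcp_rot: [[0.21, 0.978, 0.004], [0.978, -0.21, -0.002], [-0.001, 0.004, -1.0]]
force: [0.0, -0.9, 0.1]
grip_width: 0.89
grip_force: 0.0
```

Run:
```python
from h import *
o=r.observe();print(o["tcp_pos"],o["force"],o["clock"])
p,d,c=grab("wrist");save("w5.png",p);X=world(d,c);np.savez("w5.npz",p=p,d=d,X=X)
```

```text
[0.50726392 0.07804457 0.3356875 ] [ 0.01553841 -0.94121873  0.08258523] 12.8333
```

View pics/w5.png

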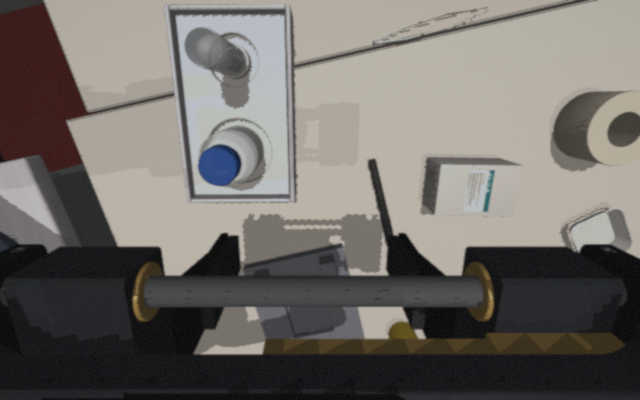

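Bottle (225,160) and tube (215,50) stand in their recesses. The silver outline runs (372,44)–(488,8) and the dark rod starts at (372,160). I'll compare their sizes.

Run:
```python
from h import *
z=np.load("w5.npz");p,d,X=z["p"],z["d"],z["X"];c=r.calibration("wrist")
print((onplane([372,488,420,440],[44,8,20,38],c,.004)[:,:2]*1000).round(1))
S=X[0:55,360:500];print("silver z pct",np.nanpercentile(S[...,2],[1,5,50,95,99,99.8]).round(4))
for v in(170,185,200,220):
    i=np.arange(360,410);row=X[v,i];m=row[:,2]>.004;print(v,i[m],(row[m][:,:]*1000).round(0).tolist()[:12],p[v,i[m]].tolist()[:3])
a=cv2.resize(p[0:60,350:510],None,fx=4,fy=4,interpolation=cv2.INTER_CUBIC);b=cv2.resize(p[150:260,350:510],None,fx=4,fy=4,interpolation=cv2.INTER_CUBIC)[:350]
save("cmp.png",np.vstack([a,b]))
```

```text
[[600.  199.4]
 [733.  208.6]
 [657.1 212.6]
 [677.2 189.2]]
silver z pct [-0.0296 -0.0037 -0.001   0.0017  0.0091  0.0101]
170 [369 370 371 372 373 374 375 376 377] [[575.0, 52.0, 4.0], [576.0, 52.0, 8.0], [577.0, 52.0, 9.0], [578.0, 53.0, 11.0], [579.0, 52.0, 11.0], [581.0, 52.0, 10.0], [582.0, 51.0, 9.0], [583.0, 51.0, 10.0], [585.0, 50.0, 7.0]] [[120, 115, 108], [72, 69, 66], [45, 44, 43]]
185 [373 374 375 376 377 378 379 380 381] [[576.0, 32.0, 8.0], [578.0, 32.0, 9.0], [579.0, 32.0, 9.0], [580.0, 32.0, 10.0], [581.0, 32.0, 10.0], [582.0, 32.0, 10.0], [584.0, 31.0, 10.0], [585.0, 31.0, 10.0], [587.0, 30.0, 6.0]] [[84, 81, 77], [51, 49, 49], [40, 38, 37]]
200 [376 377 378 379 380 381 382 383 384] [[577.0, 11.0, 6.0], [578.0, 12.0, 9.0], [579.0, 11.0, 9.0], [581.0, 11.0, 10.0], [582.0, 12.0, 11.0], [583.0, 11.0, 10.0], [584.0, 11.0, 11.0], [585.0, 11.0, 11.0], [587.0, 9.0, 8.0]] [[95, 91, 86], [50, 49, 48], [38, 38, 38]]
220 [381 382 383 384 385 386 387 388 389] [[579.0, -17.0, 7.0], [580.0, -17.0, 9.0], [581.0, -16.0, 11.0], [582.0, -17.0, 11.0], [584.0, -17.0, 10.0], [585.0, -17.0, 11.0], [586.0, -17.0, 12.0], [588.0, -18.0, 11.0], [589.0, -19.0, 8.0]] [[59, 59, 56], [34, 34, 32], [35, 36, 34]]
```

View pics/cmp.png

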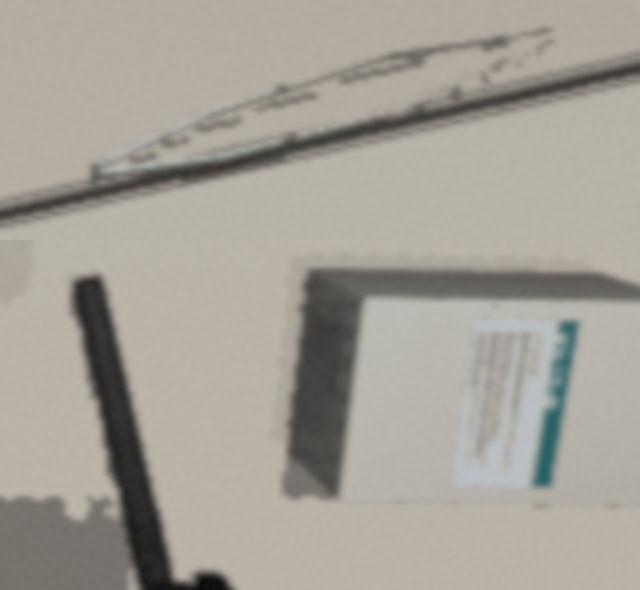

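The silver object is the forceps: 133 mm long, about 16 mm wide, 10 mm high. The dark rod is a pen. I'm going above the forceps.

Call:
move_arm(
  increments=[
    [0.6, [16, 12, 0], -7],
    [0.6, [16, 12, 0], -7],
    [0.6, [16, 12, -5], -7],
    [0.6, [16, 12, -5], -7],
    [0.6, [16, 12, -5], -7],
    [0.6, [16, 12, -5], -7],
    [0.6, [16, 12, -5], -7],
    [0.6, [16, 12, -5], -7],
    [0.6, [16, 12, -12], -7],
    [0.6, [16, 12, -12], -7],
  ],
)

```text
clock: 13.72
tcp_pos: [0.6639, 0.2041, 0.2809]
tcp_rot: [[0.991, 0.137, -0.001], [0.137, -0.991, 0.0], [-0.001, -0.001, -1.0]]
force: [-0.5, 0.4, -0.6]
grip_width: 0.6
grip_force: 0.0
```

Call:
move_arm(
  increments=[
    [0.6, [3, 0, 0], -4],
    [0.6, [0, 0, 0], 0],
    [0.6, [0, 0, 0], 0],
  ],
)

```text
clock: 13.97
tcp_pos: [0.6661, 0.203, 0.2806]
tcp_rot: [[0.997, 0.076, -0.002], [0.076, -0.997, -0.0], [-0.002, -0.0, -1.0]]
force: [-0.6, -0.3, -0.0]
grip_width: 0.6
grip_force: 0.0
```

Run:
```python
from h import *
o=r.observe();print(o["tcp_pos"],o["tcp_rot"][:,1],o["force"],o["clock"])
p,d,c=grab("wrist");X=world(d,c);np.savez("w6.npz",p=p,d=d,X=X);save("w6.png",p)
m=(X[...,2]>.0045)&(X[...,2]<.014)&(abs(X[...,0]-.667)<.09)&(abs(X[...,1]-.203)<.035)
q=X[m];rc=cv2.minAreaRect((q[:,:2]*1000).astype(np.float32));print(m.sum(),rc,q.mean(0),q.min(0),q.max(0))
```

```text
[0.6661474  0.20302058 0.28060206] [ 7.55591148e-02 -9.97141319e-01 -9.65669619e-05] [-0.55076596 -0.32202716 -0.00893084] 13.9667
273 ((668.90283203125, 202.04360961914062), (128.50355529785156, 15.151407241821289), 3.978087902069092) [0.66075398 0.20194375 0.00813112] [0.60467837 0.19430143 0.00451803] [0.73312723 0.21144998 0.01083616]
```

View pics/w6.png

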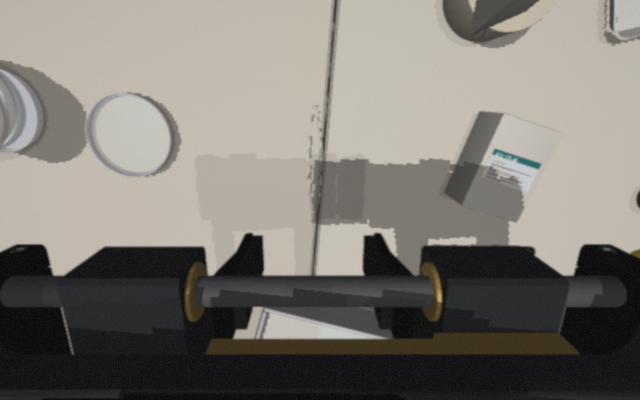

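The forceps lie at (317,160) along image-vertical, centred at (669,202) with axis 4°. I'm descending.

Call:
move_arm(
  increments=[
    [0.6, [2, -1, -35], 0],
    [0.6, [1, 0, -40], 0],
    [0.6, [0, 0, -40], 0],
    [0.6, [0, 0, -40], 0],
    [0.6, [0, 0, -30], 0],
    [0.6, [0, 0, -15], 0],
    [0.6, [0, 0, -7], 0],
    [0.4, [0, 0, 0], 0],
    [0.1, [0, 0, 0], 0],
    [0, [0, 0, 0], 0],
  ],
  grip_force=15,
)

```text
clock: 14.85
tcp_pos: [0.6719, 0.2012, 0.0771]
tcp_rot: [[0.997, 0.072, 0.005], [0.072, -0.997, 0.001], [0.005, -0.0, -1.0]]
force: [-0.5, 0.0, 0.6]
grip_width: 0.453
grip_force: 0.0
```

Call:
move_arm(
  increments=[
    [0, [0, 0, 0], 0],
    [0, [0, 0, 0], 0],
    [0, [0, 0, 0], 0],
    [0, [0, 0, 0], 0],
    [0, [0, 0, 0], 0],
  ],
)

```text
clock: 15.27
tcp_pos: [0.6706, 0.201, 0.0751]
tcp_rot: [[0.997, 0.072, 0.001], [0.072, -0.997, 0.0], [0.001, -0.0, -1.0]]
force: [-0.7, 0.8, 3.5]
grip_width: 0.167
grip_force: 14.9
```

Call:
move_arm(
  increments=[
    [0, [0, 0, 15], 0],
    [0, [0, 0, 35], 0],
    [0, [0, 0, 40], 0],
    [0, [-7, -10, 40], 0],
    [0, [-20, -25, 30], 0],
    [0, [-22, -28, 10], -1],
    [0, [-22, -28, 0], -1],
    [0, [-22, -28, 0], -0.5],
    [0, [-22, -28, 0], 0],
    [0, [-22, -28, 0], 0],
  ],
)

```text
clock: 16.1
tcp_pos: [0.5329, 0.0262, 0.2437]
tcp_rot: [[1.0, 0.029, 0.001], [0.029, -1.0, -0.0], [0.001, 0.0, -1.0]]
force: [1.3, -0.8, -0.2]
grip_width: 0.17
grip_force: 14.9
```

Call:
move_arm(
  increments=[
    [0, [-22, -28, 0], 0],
    [0, [-22, -28, 0], 0],
    [0, [-20, -25, 0], 0],
    [0, [-12, -14, 0], 0],
    [0, [-4, -5, 0], 0],
    [0, [0, 0, 0], 0],
    [0, [0, 0, 0], 0],
  ],
)

```text
clock: 16.68
tcp_pos: [0.4549, -0.0728, 0.2432]
tcp_rot: [[1.0, 0.028, 0.002], [0.028, -1.0, -0.0], [0.002, 0.0, -1.0]]
force: [0.3, -0.2, -0.7]
grip_width: 0.175
grip_force: 14.9
```

Run:
```python
from h import *
o=r.observe();print(o["tcp_pos"],o["tcp_rot"][:,1],o["force"],o["clock"],o["grip_width"])
p,d,c=grab("wrist");X=world(d,c);np.savez("w7.npz",p=p,d=d,X=X);save("w7.png",p)
for s in(-1,1):
    m=(X[...,2]>.02)&(X[...,2]<.045)&(abs(X[...,0]-.4525-s*.045)<.025)&(abs(X[...,1]+.073)<.035)
    q=X[m]
    if len(q): print(s,m.sum(),cv2.minAreaRect((q[:,:2]*1000).astype(np.float32)),q.min(0),q.max(0))
p,d,c=grab("top");X=world(d,c);np.savez("t7.npz",p=p,d=d,X=X)
```

```text
[ 0.45488713 -0.07283281  0.24318049] [ 2.77383103e-02 -9.99615185e-01  2.60789697e-04] [ 0.27419073 -0.1642993  -0.71534231] 16.6833 0.1746064098354894
-1 772 ((409.00994873046875, -72.12183380126953), (20.080604553222656, 43.58551025390625), 1.5962409973144531) [ 0.39881677 -0.09367184  0.02032382] [ 0.41927925 -0.050104    0.03835656]
1 1093 ((498.83209228515625, -69.8346176147461), (19.467958450317383, 43.25597381591797), 1.4573190212249756) [ 0.48871223 -0.09161927  0.02117029] [ 0.50902611 -0.04828269  0.03900355]
```

View pics/w7.png

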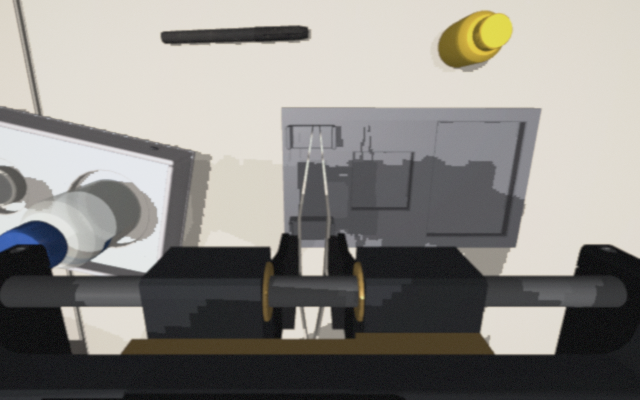

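The forceps are held, pointing along tray x, and line up with the rests at (315,137) and (312,220). I'm lowering with a 2 mm correction.

Call:
move_arm(
  increments=[
    [0, [2, 2, -25], 0],
    [0, [0, 0, -35], 0],
    [0, [0, 0, -35], 0],
    [0, [0, 0, -22], 0],
    [0, [0, 0, -10], 0],
    [0, [0, 0, -5], 0],
    [0, [0, 0, -3], 0],
    [0, [0, 0, -3], 0],
    [0, [0, 0, -1], 0],
    [0, [0, 0, 0], 0],
  ],
)

```text
clock: 17.62
tcp_pos: [0.457, -0.0705, 0.1046]
tcp_rot: [[1.0, 0.029, 0.002], [0.029, -1.0, -0.0], [0.002, 0.0, -1.0]]
force: [0.5, 1.3, 1.4]
grip_width: 0.169
grip_force: 14.9
```

Call:
move_arm(
  increments=[
    [0, [0, 0, 0], 0],
    [0, [0, 0, -1], 0],
    [0, [0, 0, 0], 0],
    [0, [0, 0, 0], 0],
  ],
)

```text
clock: 17.95
tcp_pos: [0.4569, -0.0706, 0.1041]
tcp_rot: [[1.0, 0.028, 0.003], [0.028, -1.0, -0.0], [0.003, 0.001, -1.0]]
force: [0.0, 3.1, 10.1]
grip_width: 0.169
grip_force: 15.0
```

Call:
move_arm(
  increments=[
    [0.25, [0, 0, 1], 0],
    [0.35, [0, 0, 0], 0],
    [0.4, [0, 0, 0], 0],
    [0.4, [0, 0, 0], 0],
    [0.4, [0, 0, 15], 0],
    [0.4, [0, 0, 30], 0],
    [0.4, [0, 0, 35], 0],
    [0.4, [0, 0, 35], 0],
    [0.9, [0, 0, 35], 0],
  ],
)

```text
clock: 18.7
tcp_pos: [0.4557, -0.0707, 0.2548]
tcp_rot: [[1.0, 0.028, -0.001], [0.028, -1.0, 0.001], [-0.001, -0.001, -1.0]]
force: [0.1, -0.6, 0.3]
grip_width: 0.425
grip_force: 0.0
```

Run:
```python
from h import *
o=r.observe();print(o["tcp_pos"],o["force"],o["clock"],o["grip_width"])
p,d,c=grab("wrist");X=world(d,c);np.savez("w8.npz",p=p,d=d,X=X)
save("w8.png",p)
# forceps between rests and beyond
m=(X[...,2]>.0325)&(X[...,2]<.046)&(abs(X[...,0]-.455)<.08)&(abs(X[...,1]+.071)<.0155)
q=X[m];print(m.sum(),cv2.minAreaRect((q[:,:2]*1000).astype(np.float32)),q.min(0),q.max(0),np.median(q,0))
```

```text
[ 0.45568137 -0.07069299  0.25476551] [ 0.0736216  -0.55680468  0.32417879] 18.7 0.4254590779660653
380 ((456.5970153808594, -70.80520629882812), (130.16009521484375, 14.96735668182373), 1.213299036026001) [ 0.39151976 -0.07811504  0.03262936] [ 0.52171236 -0.06285316  0.04099722] [ 0.44351604 -0.07158309  0.03798426]
```

View pics/w8.png

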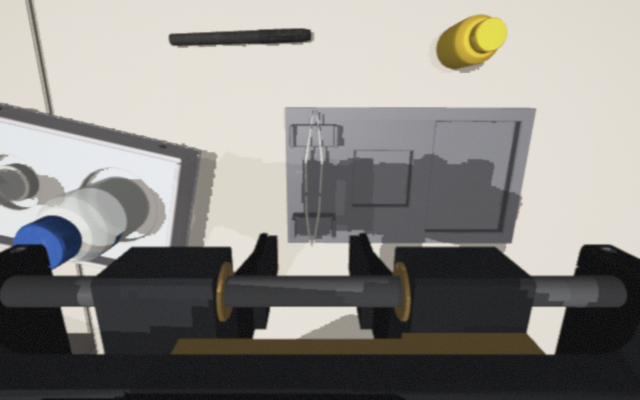

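The forceps rest in both notches at (315,175). Carton next.

Call:
move_arm(
  increments=[
    [1, [15, 5, 10], -2],
    [1, [30, 10, 10], -2],
    [1, [33, 12, 6], -2],
    [1, [33, 12, 0], -2],
    [1, [33, 12, 0], -2],
    [1, [33, 12, 0], -2],
    [1, [33, 11, 0], -2],
    [1, [23, 8, 0], -1.4],
    [1, [0, 0, 0], 0],
    [1, [0, 0, 0], 0],
  ],
)

```text
clock: 19.58
tcp_pos: [0.6895, 0.0116, 0.278]
tcp_rot: [[0.972, -0.236, -0.002], [-0.236, -0.972, -0.0], [-0.002, 0.001, -1.0]]
force: [-0.6, -0.5, -0.3]
grip_width: 0.992
grip_force: 0.0
```

Run:
```python
from h import *
o=r.observe();print(o["tcp_pos"],o["tcp_rot"][:,1],o["clock"],o["grip_width"])
p,d,c=grab("wrist");X=world(d,c)
m=(X[...,2]>.044)&(X[...,2]<.056)&(abs(X[...,0]-.688)<.07)&(abs(X[...,1]-.01)<.07)
q=X[m];print(m.sum(),cv2.minAreaRect((q[:,:2]*1000).astype(np.float32)),np.median(q,0))
m=(X[...,2]>.055)&(X[...,2]<.08)&(abs(X[...,0]-.660)<.04)&(abs(X[...,1]+.188)<.04)
q=X[m];print("amber",m.sum(),q.min(0) if len(q) else 0,q.max(0) if len(q) else 0)
```

```text
[0.68952108 0.01162134 0.27801057] [-2.36493503e-01 -9.71632929e-01  5.23385541e-04] 19.5833 0.9916245828944412
6047 ((689.3740234375, 12.231372833251953), (62.15026092529297, 95.75361633300781), 76.76419830322266) [0.69292439 0.01161808 0.04909542]
amber 729 [ 0.65159152 -0.19796994  0.05536603] [ 0.67634029 -0.17357794  0.0709631 ]
```

Call:
move_arm(
  increments=[
    [1, [1, 1.5, -35], 0.5],
    [1, [0, 0, -40], 0],
    [1, [0, 0, -40], 0],
    [1, [0, 0, -40], 0],
    [1, [0, 0, -28], 0],
    [0.9, [0, 0, -11], 0],
    [0.7, [0, 0, 0], 0],
    [0.5, [0, 0, 0], 0],
    [0.5, [0, 0, 0], 0],
    [0.5, [0, 0, 0], 0],
  ],
  grip_force=20,
)

```text
clock: 20.47
tcp_pos: [0.6919, 0.0123, 0.0886]
tcp_rot: [[0.973, -0.229, 0.005], [-0.229, -0.973, -0.001], [0.005, -0.0, -1.0]]
force: [0.7, -0.5, 1.7]
grip_width: 0.711
grip_force: 20.2
```

Call:
move_arm(
  increments=[
    [0.5, [0, 0, 0], 0],
    [0.5, [0, 0, 0], 0],
  ],
)

```text
clock: 20.63
tcp_pos: [0.6919, 0.0123, 0.0886]
tcp_rot: [[0.973, -0.229, 0.005], [-0.229, -0.973, -0.001], [0.005, -0.0, -1.0]]
force: [-0.5, -1.3, 7.5]
grip_width: 0.711
grip_force: 20.0
```

Call:
move_arm(
  increments=[
    [0.5, [0, 0, 15], 0],
    [0.5, [0, 0, 35], 0],
    [0.5, [0, 0, 40], 0],
    [0.5, [-8, -8, 35], 0],
    [0.5, [-20, -21, 19], 1.7],
    [0.5, [-25, -26, 0], 2],
    [0.5, [-26, -27, 0], 2],
    [0.5, [-26, -27, 0], 2],
    [0.5, [-26, -27, 0], 2],
    [0.5, [-26, -27, 0], 2],
  ],
)

```text
clock: 21.47
tcp_pos: [0.5318, -0.1509, 0.2309]
tcp_rot: [[1.0, -0.025, 0.001], [-0.025, -1.0, -0.001], [0.001, 0.001, -1.0]]
force: [-0.0, -0.3, -1.1]
grip_width: 0.713
grip_force: 20.0
```

Call:
move_arm(
  increments=[
    [0.5, [-26, -27, 0], 2],
    [0.5, [-22, -24, 0], 1],
    [0.5, [-16, -17, 0], 0],
    [0.5, [-8, -9, 0], 0],
    [0.5, [-2, -2, 0], 0],
    [0.5, [0, 0, 0], 0],
    [0.5, [0, 0, 0], 0],
  ],
)

```text
clock: 22.05
tcp_pos: [0.46, -0.2287, 0.23]
tcp_rot: [[1.0, 0.025, 0.001], [0.025, -1.0, 0.0], [0.001, -0.0, -1.0]]
force: [0.5, -0.5, -0.1]
grip_width: 0.712
grip_force: 20.0
```

Run:
```python
from h import *
o=r.observe();print(o["tcp_pos"],o["tcp_rot"][:,1],o["force"],o["clock"],o["grip_width"])
p,d,c=grab("wrist");X=world(d,c);save("w9.png",p);np.savez("w9.npz",X=X,p=p)
```

```text
[ 0.45999653 -0.22873083  0.22995229] [ 2.54999895e-02 -9.99674822e-01 -5.64081228e-06] [ 0.4516589  -0.53644475 -0.13396232] 22.05 0.7116926985609403
```

View pics/w9.png

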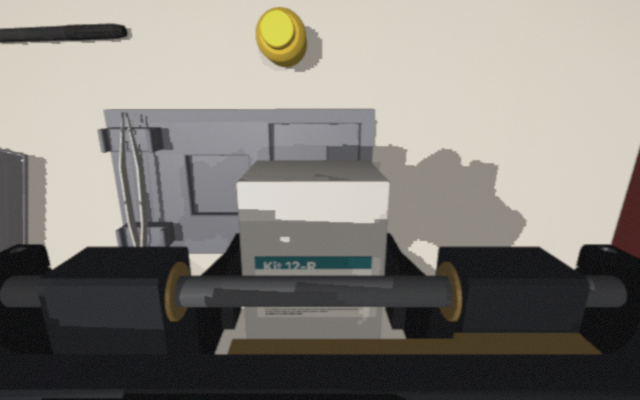

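The carton is held at (313,240), and the pocket's far edge runs from (269,124) to (360,124), so the column centres agree.

Run:
```python
from h import *
c=r.calibration("wrist");X=np.load("w9.npz")["X"]
print((onplane([269,360,107,374,186,250,188],[124,124,109,110,154,154,212],c,.014)[:,:2]*1000).round(1))
m=(X[...,2]>.16)&(X[...,2]<.21)&(X[...,1]<-.19)&(X[...,1]>-.28)&(X[...,0]<.53);q=X[m];print(q.min(0),q.max(0),np.median(q,0))
```

```text
[[ 513.7 -188.2]
 [ 515.7 -269.2]
 [ 523.1  -45.7]
 [ 528.1 -280.8]
 [ 484.9 -112. ]
 [ 486.4 -170.5]
 [ 428.9 -109.4]]
[ 0.42930243 -0.27248968  0.16003189] [ 0.50601263 -0.19000724  0.20996161] [ 0.47840662 -0.22881972  0.19040579]
```

Call:
move_arm(
  increments=[
    [0.5, [-1, 0, -25], 0],
    [0.5, [0, 0, -38], 0],
    [0.5, [0, 0, -38], 0],
    [0.5, [0, 0, -22], 0],
    [0.5, [0, 0, -8], 0],
    [0.5, [0, 0, -4], 0],
    [0.5, [0, 0, -3], 0],
    [0.5, [0, 0, -1], 0],
    [0.5, [0, 0, 0], 0],
  ],
)

```text
clock: 22.85
tcp_pos: [0.4589, -0.2288, 0.0925]
tcp_rot: [[1.0, 0.026, 0.001], [0.026, -1.0, -0.001], [0.001, 0.001, -1.0]]
force: [-0.5, 1.2, 1.7]
grip_width: 0.709
grip_force: 20.0
```

Call:
move_arm(
  increments=[
    [0.5, [0, 0, 0], 0],
    [0.5, [0, 0, -1], 0],
    [0.5, [0, 0, 0], 0],
  ],
)

```text
clock: 23.1
tcp_pos: [0.4589, -0.2289, 0.0924]
tcp_rot: [[1.0, 0.026, 0.002], [0.026, -1.0, -0.001], [0.002, 0.001, -1.0]]
force: [-1.7, 3.6, 14.5]
grip_width: 0.712
grip_force: 20.0
```

Call:
move_arm(
  increments=[
    [0.76, [0, 0, 1], 0],
    [0.85, [0, 0, 0], 0],
    [0.92, [0, 0, 0], 0],
    [0.92, [0, 0, 0], 0],
    [0.92, [0, 0, 15], 0],
    [0.92, [0, 0, 30], 0],
    [0.92, [0, 0, 40], 0],
    [0.92, [0, 0, 40], 0],
    [0.9, [0, 0, 40], 0],
    [0.8, [5, 2, 25], 6],
  ],
)

```text
clock: 23.93
tcp_pos: [0.4636, -0.2281, 0.2844]
tcp_rot: [[0.991, 0.13, 0.004], [0.13, -0.991, -0.003], [0.003, 0.004, -1.0]]
force: [0.3, -0.3, 0.3]
grip_width: 0.876
grip_force: 0.0
```

Call:
move_arm(
  increments=[
    [0.8, [20, 4, 0], 7],
    [0.8, [20, 4, 0], 7],
    [0.8, [20, 4, 0], 7],
    [0.8, [20, 4, 0], 7],
    [0.8, [20, 4, 0], 7],
    [0.8, [20, 4, 0], 7],
    [0.8, [20, 4, 0], 7],
    [0.8, [20, 4, 0], 7],
    [0.8, [20, 4, 0], 7],
    [0.8, [20, 4, 0], 7],
  ],
)

```text
clock: 24.77
tcp_pos: [0.664, -0.187, 0.28]
tcp_rot: [[0.212, 0.977, -0.001], [0.977, -0.212, 0.0], [0.0, -0.001, -1.0]]
force: [0.9, -0.2, -0.5]
grip_width: 0.799
grip_force: 0.0
```

Call:
move_arm(
  increments=[
    [0.8, [2, 2, 0], 7],
    [0.8, [0, 0, 0], 7],
    [0.8, [0, 0, 0], 0],
    [0.8, [0, 0, 0], 0],
  ],
)

```text
clock: 25.1
tcp_pos: [0.6651, -0.1852, 0.28]
tcp_rot: [[-0.022, 1.0, -0.001], [1.0, 0.022, 0.0], [0.0, -0.001, -1.0]]
force: [-0.5, -0.2, -0.2]
grip_width: 0.801
grip_force: 0.0
```

Run:
```python
from h import *
o=r.observe();print(o["tcp_pos"],o["tcp_rot"][:,1],o["force"],o["clock"],o["grip_width"])
p,d,c=grab("wrist");X=world(d,c);save("w10.png",p)
for lo,hi in((.06,.08),(.03,.05)):
    m=(X[...,2]>lo)&(X[...,2]<hi)&(abs(X[...,0]-.662)<.04)&(abs(X[...,1]+.187)<.04);q=X[m];print(m.sum(),q.min(0),q.max(0))
m=(X[...,2]>.046)&(X[...,2]<.062)&(abs(X[...,0]-.458)<.07)&(abs(X[...,1]+.23)<.05);q=X[m];print(m.sum(),q.min(0) if len(q) else 0,q.max(0) if len(q) else 0)
```

```text
[ 0.665091   -0.18524454  0.28000986] [ 9.99757828e-01  2.19891574e-02 -8.73547496e-04] [-0.53884029 -0.20493156 -0.15905247] 25.1 0.8014381253750866
537 [ 0.65156746 -0.19783932  0.06020921] [ 0.67504102 -0.17453411  0.07089816]
372 [ 0.64481816 -0.20421302  0.03039067] [ 0.68201548 -0.16768761  0.04998574]
5621 [ 0.40750769 -0.2599744   0.04604932] [ 0.50461511 -0.19627771  0.0553963 ]
```

View pics/w10.png

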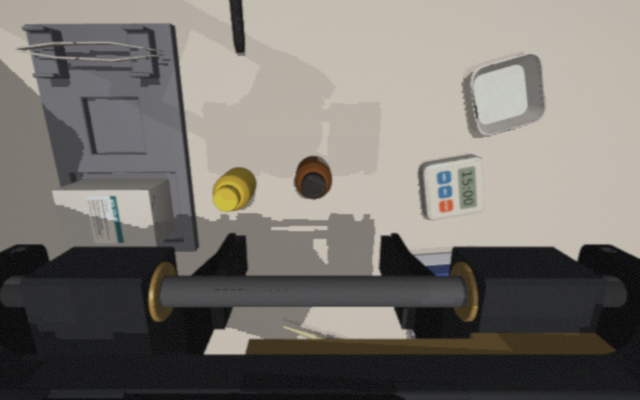

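The carton is seated in its pocket at about (457,−228). The amber bottle is at (313,180) and the yellow decoy at (234,190), clear of a 0.7 opening.

Call:
move_arm(
  increments=[
    [0.7, [-0.5, 0, -35], 0],
    [0.7, [0, 0, -40], 0],
    [0.7, [0, 0, -40], 0],
    [0.7, [0, 0, -40], 0],
    [0.7, [0, 0, -30], 0],
    [0.7, [0, 0, -13], 0],
    [0.5, [0, 0, 0], 0],
    [0.3, [0, 0, 0], 0],
    [0.3, [0, 0, 0], 0],
    [0.3, [0, 0, 0], 0],
  ],
  grip_force=18,
)

```text
clock: 25.98
tcp_pos: [0.6664, -0.1861, 0.0856]
tcp_rot: [[-0.025, 1.0, 0.005], [1.0, 0.025, -0.002], [-0.002, 0.005, -1.0]]
force: [0.2, -0.2, 0.5]
grip_width: 0.483
grip_force: 0.0
```

Call:
move_arm(
  increments=[
    [0.3, [0, 0, 0], 0],
    [0.3, [0, 0, 0], 0],
    [0.3, [0, 0, 0], 0],
  ],
)

```text
clock: 26.23
tcp_pos: [0.6661, -0.1859, 0.0853]
tcp_rot: [[-0.025, 1.0, 0.004], [1.0, 0.025, -0.002], [-0.002, 0.004, -1.0]]
force: [-1.2, 0.1, 6.6]
grip_width: 0.424
grip_force: 18.0
```

Call:
move_arm(
  increments=[
    [0.3, [0, 0, 15], 0],
    [0.3, [0, 0, 35], 0],
    [0.3, [0, 0, 40], 0],
    [0.3, [-8, 2, 35], 0],
    [0.3, [-20, 4, 22], 0],
    [0.3, [-28, 6, 0], 0],
    [0.3, [-32, 7, 0], 0],
    [0.3, [-32, 7, 0], 0],
    [0.3, [-32, 7, 0], 0],
    [0.3, [-28, 6, 0], 0],
  ],
)

```text
clock: 27.07
tcp_pos: [0.4824, -0.1453, 0.2307]
tcp_rot: [[-0.025, 1.0, -0.0], [1.0, 0.025, 0.0], [0.0, -0.0, -1.0]]
force: [-0.4, 0.4, -1.2]
grip_width: 0.422
grip_force: 18.0
```

Call:
move_arm(
  increments=[
    [0.3, [-18, 4, 0], 0],
    [0.3, [-9, 2, 0], 0],
    [0.3, [-1, 1, 0], 0],
    [0.3, [0, 0, -35], 0],
    [0.3, [0, 0, -37], 0],
    [0.3, [0, 0, -25], 0],
    [0.3, [0, 0, -15], 0],
    [0.3, [0, 0, 0], 0],
    [0.3, [0, 0, 0], 0],
  ],
)

```text
clock: 27.82
tcp_pos: [0.458, -0.1398, 0.1171]
tcp_rot: [[-0.025, 1.0, 0.0], [1.0, 0.025, -0.0], [-0.0, 0.0, -1.0]]
force: [0.4, 0.3, -0.3]
grip_width: 0.42
grip_force: 18.0
```

Run:
```python
from h import *
o=r.observe();print(o["tcp_pos"],o["tcp_rot"][:,1],o["force"],o["clock"],o["grip_width"])
```

```text
[ 0.45804046 -0.13984814  0.11710275] [9.99683164e-01 2.51686698e-02 3.31500272e-04] [ 0.41409385  0.33361883 -0.3260059 ] 27.8167 0.4204910752630088
```

Call:
move_arm(
  increments=[
    [0.3, [-1, -1, -10], 0],
    [0.3, [0, 0, -10], 0],
    [0.3, [0, 0, -5], 0],
    [0.3, [0, 0, -3], 0],
    [0.3, [0, 0, -2], 0],
    [0.3, [0, 0, -1], 0],
    [0.3, [0, 0, -1], 0],
    [0.3, [0, 0, 0], 0],
  ],
)

```text
clock: 28.48
tcp_pos: [0.4561, -0.1404, 0.0884]
tcp_rot: [[-0.026, 1.0, 0.002], [1.0, 0.026, -0.001], [-0.001, 0.002, -1.0]]
force: [-3.3, 0.4, 23.2]
grip_width: 0.426
grip_force: 18.0
```

Call:
move_arm(
  increments=[
    [0.3, [0, 0, 1], 0],
    [0.48, [0, 0, 0], 0],
    [0.55, [0, 0, 0], 0],
    [0.65, [0, 0, 0], 0],
    [0.65, [0, 0, 0], 0],
    [0.65, [0, 0, 15], 0],
    [0.65, [0, 0, 30], 0],
    [0.65, [0, 0, 40], 0],
    [0.65, [0, 0, 40], 0],
    [0.65, [0, 0, 40], 0],
  ],
)

```text
clock: 29.32
tcp_pos: [0.4552, -0.14, 0.2527]
tcp_rot: [[-0.025, 1.0, -0.002], [1.0, 0.025, 0.001], [0.001, -0.002, -1.0]]
force: [0.9, 0.1, -0.5]
grip_width: 0.651
grip_force: 0.0
```

Call:
move_arm(
  increments=[
    [0.65, [20, -30, 20], 0],
    [0.65, [20, -35, 0], 0],
    [0.65, [10, -35, 0], 0],
    [0.65, [0, -35, 0], 0],
    [0.65, [0, -35, 0], 0],
    [0.65, [0, -35, 0], 0],
    [0.65, [0, -35, 0], 0],
    [0.65, [0, 0, 0], 0],
  ],
)

```text
clock: 29.98
tcp_pos: [0.5057, -0.3876, 0.2711]
tcp_rot: [[-0.02, 1.0, 0.002], [1.0, 0.02, -0.006], [-0.006, 0.002, -1.0]]
force: [0.4, -0.5, -0.3]
grip_width: 0.651
grip_force: 0.0
```

Run:
```python
from h import *
o=r.observe();print(o["tcp_pos"],o["force"],o["clock"],o["grip_width"])
p,d,c=grab("wrist");p2,d2,c2=grab("top");Xw=world(d,c);X=world(d2,c2)
save("fin.png",np.vstack([cv2.resize(p[:250],(640,250)),cv2.resize(p2[170:270,220:420],(640,320),interpolation=cv2.INTER_CUBIC)]))
def T(X,o,a):
    a=np.radians(a);L=X.copy();L[...,:2]=(X[...,:2]-o)@np.array([[np.cos(a),-np.sin(a)],[np.sin(a),np.cos(a)]]);return L
def rep(n,L,x,y,w,lo,hi):
    m=(L[...,2]>lo)&(L[...,2]<hi)&(abs(L[...,0]-x)<w)&(abs(L[...,1]-y)<w);q=L[m]
    if len(q): print(n,m.sum(),((q.min(0)+q.max(0))/2).round(4),q.max(0).round(4))
for nm,XX in(("wrist",Xw),("top",X)):
    L=T(XX,[.4563,-.163],1.5);C=T(XX,[.4378,.1564],-11.8);print(nm)
    rep("carton",L,0,-.067,.06,.046,.065);rep("ambercap",L,0,.023,.03,.055,.09)
    rep("largecap",C,0,-.045,.04,.125,.17);rep("tube",C,0,.052,.04,.1,.17)
    m=(abs(C[...,0])<.045)&(abs(abs(C[...,1])-.089)<.005);print("plat",np.median(C[m][:,2]))
```

```text
[ 0.50565566 -0.38755911  0.27106108] [ 0.42885694 -0.47684635 -0.29308322] 29.9833 0.651419874544433
wrist
carton 3980 [-0.0019 -0.085   0.0509] [ 0.0456 -0.0726  0.0557]
plat nan
top
carton 22 [ 0.0298 -0.0899  0.0543] [ 0.043  -0.0818  0.062 ]
largecap 87 [ 0.0009 -0.044   0.1369] [ 0.0179 -0.027   0.1467]
tube 81 [1.000e-04 5.070e-02 1.277e-01] [0.015  0.065  0.1531]
plat 0.04126233151278857
  return _methods._mean(a, axis=axis, dtype=dtype,
  ret = ret.dtype.type(ret / rcount)
```

View pics/fin.png

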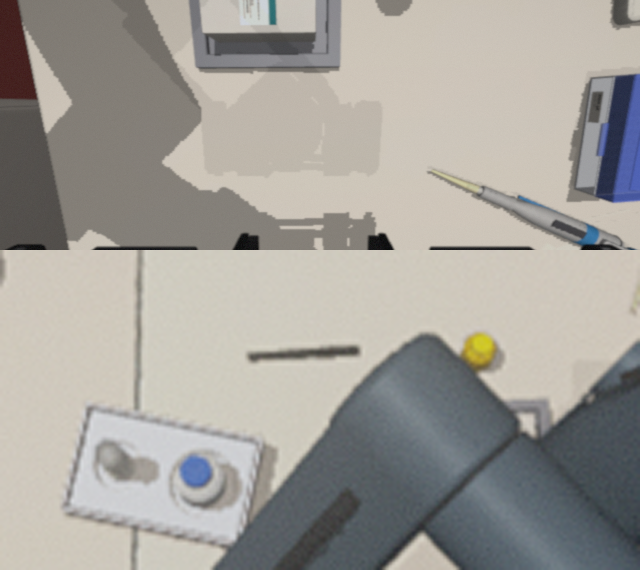

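Run:
```python
from h import *
p,d,c=grab("scene");X=world(d,c)
a=np.radians(1.5);L=X.copy();L[...,:2]=(X[...,:2]-[.4563,-.163])@np.array([[np.cos(a),-np.sin(a)],[np.sin(a),np.cos(a)]])
for n,x,y,w,lo,hi in(("cap",0,.023,.03,.058,.09),("body",0,.023,.03,.02,.045),("carton",0,-.067,.05,.046,.06),("forceps",0,.092,.015,.032,.05)):
    m=(L[...,2]>lo)&(L[...,2]<hi)&(abs(L[...,0]-x)<(.08 if n=="forceps" else w))&(abs(L[...,1]-y)<w);q=L[m]
    if len(q): print(n,len(q),np.percentile(q,[2,50,98],axis=0).round(4).tolist(),q[:,2].max())
```

```text
cap 52 [[-0.0118, 0.0142, 0.0582], [-0.0019, 0.0314, 0.0699], [0.0096, 0.0383, 0.0744]] 0.07498868926483075
body 78 [[-0.0185, 0.0177, 0.0208], [-0.0084, 0.0385, 0.0335], [0.0114, 0.0437, 0.044]] 0.04446080280363248
carton 252 [[-0.0454, -0.0938, 0.0469], [0.0019, -0.0529, 0.0533], [0.0449, -0.0313, 0.0561]] 0.056632494532594675
forceps 127 [[-0.0593, 0.0848, 0.0322], [-0.0086, 0.0962, 0.0356], [0.0575, 0.1037, 0.0403]] 0.04142265848938111
```

```bash
python3 -c "
from workcell import r
print(r.finish_job())"
```

```text
the job is handed in; nothing more can be done
None
```

Both kits are made up and the job was handed in at about 30 s. Every piece measured in place and upright, and the platform had sunk about 27 mm. No verdict came back, and I viewed 15 pictures, one over the limit of 14.

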